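# Open the lens case and hold its lid up

### The job

Take the bottle off the lid of the lens case and stand it upright on the bare table, without tipping it over or disturbing the other things. Then, before touching the slide catch, tug the closed lid up by its bar handle to learn whether it is caught, and if it is, slide the catch's black knob all the way along to release it. Raise the lid by its bar to about 60 degrees and finish still holding it there: it falls shut if let go, and the job ends with the gripper holding the bar.

Things in the scene. Friction and masses are not known exactly. Their poses are not given: they have to be found in the camera images.
- lens_case: Flat white lens case fixed to the table, 240 (x) x 300 (y) x 65 mm high; origin at the centre of its underside; its x points from the front (ledge with the catch) to the hinge, y along the hinge, z up. Yaw within 17 degrees of the robot's axes. The front 42 mm of its top is a fixed ledge at z = 65 mm; the rest is under the grey lid.
- lid (a joint): Grey lid, 188 (x) x 300 (y) x 10 mm, top at z = 76 mm when shut, 0.38 kg, hinged at the far (+x) edge. Rad: 0 shut, grows as its front rises, stops at 1.3; falls shut when let go; about 2 N at the bar lifts it. If the hidden hook at its front is caught, it lifts only 0.035 rad (6 mm at the bar) and stops dead; if not, it keeps coming. This varies and cannot be seen.
- lid_hinge (a point): Middle of the lid's hinge axis, which runs along the case's y; in the case's frame at x = +118, y = 0, z = 66 mm. Fixed.
- lid_bar (a point): Steel bar handle on the lid: round, 12 mm thick, 100 mm long along the case's y, a leg at each end; this point is mid-bar on its centre line, 36 mm above the lid's top. Shut: x -45, y 0, z 112 mm in the case's frame (163 mm in front of and 46 mm above the hinge axis). Turns with the lid; it can turn between fingers that pinch it across.
- release (a joint): Slide catch on the front ledge: travel of its black knob in m, 0 at home (where it always starts), 0.024 at the far end, towards the case's +y. Takes about 3 N and stays where left. Pushed to the end it moves the hidden pawl clear of the lid's hook, and the pawl stays clear.
- release_knob (a point): Top centre of the black ribbed catch knob, 18 (x) x 16 (y) x 28 mm high, standing on an aluminium plate whose top is at z = 69 mm. In the case's frame at x = -99, y = -12 (home) to +12 (end), z = 97 mm.
- bottle: White plastic bottle with a grey cap, 44 mm in diameter, 100 mm high, about 0.15 kg, standing upright on the lid behind the bar; origin at the centre of its underside, z up.
- eye_model: Bystander: eye model, a white ball of 52 mm on a round wooden foot of 64 mm, 94 mm high; origin at the centre of its underside.
- spectacle_case: Bystander: dark spectacle case, 160 (x) x 62 x 42 mm high; origin at the centre of its underside.
- steel_bowl: Bystander: steel bowl, 100 mm across, 40 mm high; origin at the centre of its underside.
Things that resemble listed ones, but are neither listed nor needed, are in the scene too. What is shaped like the bottle but blue is not meant.

How it is judged:
By the outcome, as a careful person would: the job done as asked, in the order asked, and still so for the second after the job is handed in, while the arm keeps its last pose, push and grip.
It also fails if it takes over 72 s, if anything falls off the work surface, if the arm or the gripper's body presses on something with over 40 N, if the wrist force passes 120 N, or if a joint passes its speed limit or range.

### The arm

A 6-joint arm with a two-finger parallel gripper is mounted at the origin on the work surface. World frame = base frame: x ahead of the robot, y to its left, z up, the work surface at z = 0. Lengths are in m, angles in degrees, forces in N, time in s.
With the tool pointing down it reaches from about 0.325 to 0.775 m from the base axis. Payload 5.5 kg.
Tool frame: the origin (TCP) lies at the very end of the fingers, on their centre line; the grasp point (between the pads) lies 19 mm behind it; z points along the fingers, y is the line along which they close (so a half turn about z gives the same grasp; the last joint's range is limited). The gripper opens to 88 mm and grips with 3 to 60 N. Pads are 20 mm wide; open, the fingers measure 115 mm over their backs; the gripper's body (75 mm by 178 mm) begins 61 mm behind the grasp point.
Start: joints at [70.09, 5.22, 70.514, -0, 104.267, -3.249], TCP at [0.172, 0.575, 0.223] pointing down, gripper open.
Joint ranges: [-164.24, 164.24], [-49.07, 125.15], [9.68, 141.18], [-86.29, 266.29], [3.28, 154.24], [-151.56, 151.56]. Speed limits (degrees/s): [147.25, 147.25, 172.46, 180, 180, 180].

### API

Orientations are given as [roll, pitch, yaw] about the fixed x, y, z axes, in that order (R = Rz(yaw) Ry(pitch) Rx(roll)).
In Python, from plant import arm gives the robot as it stands.
- The arm moves only by the tool carry_out, never from a script. Its argument "deltas" is a list of rows, each a list of 2 entries, a list of its own where there are three numbers: the shift along the world's x, y, z in cm, then the turn about the world's z in degrees. A call has 1 to 20 rows; each row is the pose to reach, as a shift and turn from the pose commanded when the call began; what a row does not reach only later rows make up. A row lasts 1/12 s, in which the tool goes at most 41.7 mm and 7.16 degrees, less where a joint would pass 70% of its speed; a pose out of reach is approached as far as the arm can. A call with a gripper value outside its range is refused whole. "fingers" is the closure, from 0 (fully open) to 1 (shut), set as the call begins (left out, the last holds). The fingers move at their own pace and stop on an object; "squeeze" is the grip in N (left out, the last holds). Time passes only in rows, so rows that repeat a pose let the fingers close. It gives the time, the measured TCP pose, the force, the opening and the grip force at its end, in the units of the state.
- arm.sense(): the state, without advancing time (a new reading comes with each control period).
- arm.snapshot(name): name is "side" or "top"; returns the picture (480x640x3 uint8, blue, green, red); there is no depth.
- arm.get_calibration(name): a dict with "vertical_fov" (degrees; the focal length in pixels is half the picture's height over the tangent of half this angle, whatever the lens; pixels are square), "cx", "cy" (the principal point, pixels), "k1" (the pictures are not rectified: a ray, as slopes to the right and down, at radius r is drawn at 1 + k1 r^2 times it, then the intrinsics apply), "position" and "orientation" of the camera in the world. Camera axes: x right, y down, z forward; pixel columns grow to the right and rows downward; lengths in m; the calibration is good to about 2 mm. A picture is of the moment at which its call begins. get_calibration takes no time and is no camera call.
- arm.close_job(): hands the job in; it is judged then, once.
The state is a dict: "time_s": time; "joint_positions": joint angles; "joint_velocities": joint speeds; "joint_efforts": joint torques, N m; "ee_pos": TCP position; "ee_rot": TCP orientation; "wrist_force": force on the tool from outside, world axes, zero at the start; "ft_torque": the same for the moment, N m; "finger_gap": finger opening in m; "gripper_force": force on a finger pad.
Only numpy, scipy, OpenCV 4.12 (cv2) and the standard library are available. Lean on these libraries where they do the work, as an engineer would, in place of code of your own. Each camera call takes 0.05 s, during which the arm holds its last target. There are 200 camera calls.

## Working session

There is one attempt and no reset: what is moved stays moved. The work goes in short steps, Python scripts to look and compute and a tool call to move; the robot and the scene stay as the last step left them, time stands still between calls to the robot, and variables do not carry over. Pictures are saved under pics/ and viewed, at most 10 in all, crops included, and the job is handed in when it is done.

Besides the shell and the picture viewer there is one more tool, called after "Emit:" in YAML: its name, and indented under it one key for each argument. carry_out: Moves the arm, as the interface text tells. Its arguments: {"type":"object","properties":{"deltas":{"type":"array","items":{"type":"array"}},"fingers":{"type":"number"},"squeeze":{"type":"number"}},"required":["deltas"]}

```bash
mkdir -p pics; cat > h.py <<'E'
import numpy as np,cv2
from plant import arm
from scipy.spatial.transform import Rotation as R
def cal(n):
    c=arm.get_calibration(n); f=240/np.tan(np.radians(c["vertical_fov"])/2)
    o=np.array(c["orientation"],float)
    Rm=o if o.shape==(3,3) else R.from_euler('xyz',o,degrees=True).as_matrix()
    return c,f,Rm,np.array(c["position"])
def ray(n,u,v):
    c,f,Rm,p=cal(n); d=np.array([(u-c["cx"])/f,(v-c["cy"])/f]); s=d.copy()
    for _ in range(30): s=d/(1+c["k1"]*(s@s))
    r=Rm@np.array([s[0],s[1],1]); return p,r/np.linalg.norm(r)
def onz(n,u,v,z):
    p,r=ray(n,u,v); return p+r*(z-p[2])/r[2]
def px(n,P):
    c,f,Rm,p=cal(n); q=Rm.T@(np.array(P)-p); s=q[:2]/q[2]; s=s*(1+c["k1"]*(s@s)); return s*f+[c["cx"],c["cy"]]
def tri(n1,a,n2,b):
    p,r=ray(n1,*a);q,s=ray(n2,*b)
    t=np.linalg.lstsq(np.c_[r,-s],q-p,rcond=None)[0]; A=p+r*t[0];B=q+s*t[1]; return (A+B)/2,np.linalg.norm(A-B)
E
python3 - <<'E'
from h import *
for n in("side","top"):
    print(arm.get_calibration(n)); cv2.imwrite(f"pics/{n}0.png",arm.snapshot(n))
print(arm.sense())
E
```

```text
{'vertical_fov': 55.62584589841934, 'cx': 320.75785867526724, 'cy': 244.8070841271771, 'k1': -0.1130741436891232, 'position': array([ 0.01515814, -0.62110883,  0.76431445]), 'orientation': array([-129.88442651,    1.23286401,  -40.85127606])}
{'vertical_fov': 51.03630382330296, 'cx': 320.5964959515362, 'cy': 238.4486070825809, 'k1': -0.12984149074579066, 'position': array([0.29036731, 0.00889288, 1.13614217]), 'orientation': array([-167.93454135,   -0.17722192,  -92.5710981 ])}
{'time_s': 0.1, 'joint_positions': array([ 7.00904801e+01,  5.25828837e+00,  7.05742606e+01, -3.12979906e-03,
        1.04265214e+02, -3.24963163e+00]), 'joint_velocities': array([-0.06093055, -0.05536824, -0.15317395,  0.03530206,  0.08883039,
        0.0079125 ]), 'joint_efforts': array([ 1.80155443e-03, -4.47855520e+01, -4.07569170e+01,  6.99375244e-02,
        2.84854823e-02, -9.32230523e-05]), 'ee_pos': array([0.17195586, 0.5745647 , 0.22163232]), 'ee_rot': array([-1.79902223e+02, -2.51208009e-03,  1.63339341e+02]), 'wrist_force': array([0.36227075, 0.66463127, 0.31648606]), 'ft_torque': array([ 0.01163475,  0.00456586, -0.03255615]), 'gripper_force': 0.0, 'finger_gap': 0.08777467847132117}
```

View pics/top0.png

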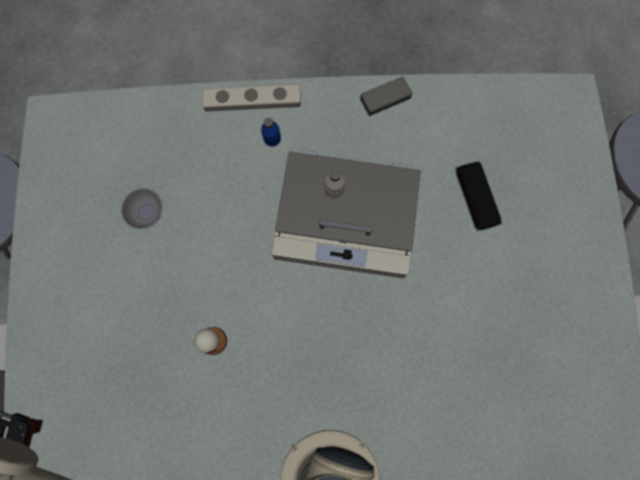

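View pics/side0.png

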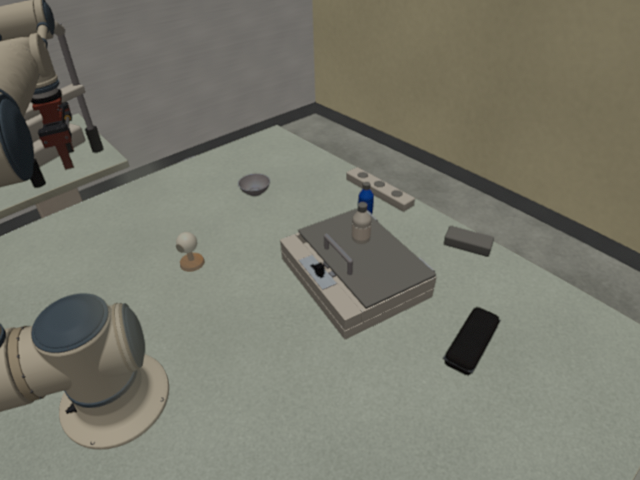

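Top view: case at about (347,212), bar from (320,224) to (370,232), knob (347,254), bottle on the lid (335,184), eye model (210,341), bowl (142,208), spectacle case (478,195), blue decoy (271,132). Side view: bottle cap (363,207), bottle base (361,241), bar (326,240)-(351,270), knob (319,269).

```bash
python3 - <<'E'
from h import *
t=cv2.imread("pics/top0.png").astype(int); s=cv2.imread("pics/side0.png").astype(int)
C=[(289.5,153.5),(420.5,170),(411.5,249.5),(277,234.5)]
P=np.array([onz("top",*c,.076) for c in C]); print(P.round(4))
d=(P[0]-P[1])[:2]+(P[3]-P[2])[:2]; yaw=np.degrees(np.arctan2(d[1],d[0]))-90; print("yaw",yaw, np.linalg.norm(P[0]-P[1]),np.linalg.norm(P[1]-P[2]))
y=np.radians(yaw); Rz=np.array([[np.cos(y),-np.sin(y)],[np.sin(y),np.cos(y)]])
# lid centre in case x: from -72(?)..+118 -> 
lc=P.mean(0)[:2]; print("lidc",lc)
o=lc-Rz@[0.026-0.0,0]; print("origin(lid centre x~.026)",o)
print("bar ends",onz("top",320.5,224,.115),onz("top",370.5,232.5,.115))
print("bar tri",tri("top",(345.5,228.3),"side",(338.5,252)))
print("knob",tri("top",(347,254.5),"side",(319,266)),onz("top",347,254.5,.09))
print("bottle cap top",tri("top",(335,177),"side",(363,206)))
print("bottle base side",onz("side",361,241,.076), onz("top",335,190,.09))
for n,im,b in(("top",t,(260,140,440,290)),("side",s,(270,170,450,340))):
    x0,y0,x1,y1=b; c=im[y0:y1,x0:x1].astype(np.uint8)
    cv2.imwrite(f"pics/{n}c.png",cv2.resize(c,None,fx=4,fy=3.5 if n=="side" else 4,interpolation=2) if n=="top" else cv2.resize(c,None,fx=3.5,fy=3.5,interpolation=2))
E
```

```text
[[ 0.7146  0.0565  0.076 ]
 [ 0.6633 -0.2351  0.076 ]
 [ 0.4836 -0.1993  0.076 ]
 [ 0.5295  0.0892  0.076 ]]
yaw -9.510735715405673 0.2961152324485351 0.1832912245790689
lidc [ 0.59776196 -0.07219568]
origin(lid centre x~.026) [ 0.57211934 -0.06789963]
bar ends [ 0.53913495 -0.00523766  0.115     ] [ 0.51635079 -0.10860077  0.115     ]
bar tri (array([ 0.53202785, -0.05875081,  0.1040698 ]), np.float64(0.0042237697758682686))
knob (array([ 0.4761755 , -0.05867196,  0.09680264]), np.float64(0.0020693153937572325)) [ 0.4764672  -0.05859673  0.09      ]
bottle cap top (array([ 0.62311912, -0.03949273,  0.17481579]), np.float64(0.005754492651830176))
bottle base side [ 0.6228912  -0.04205583  0.076     ] [ 0.61990848 -0.04051325  0.09      ]
```

View pics/topc.png

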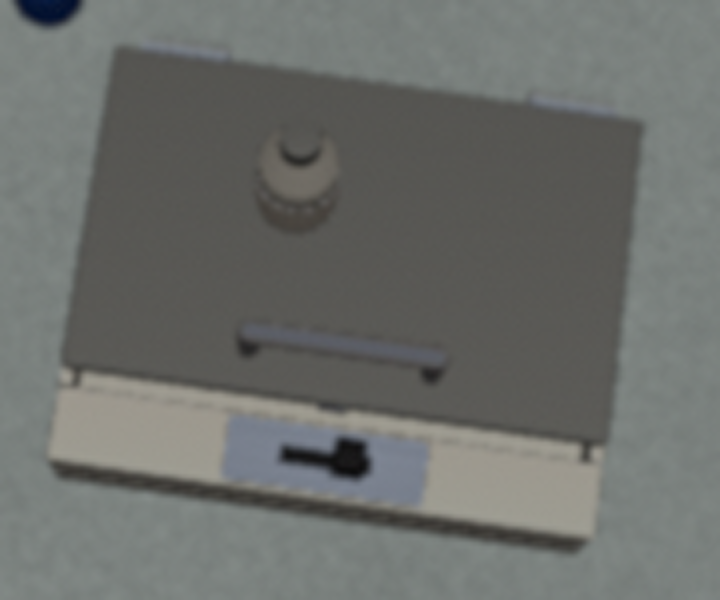

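View pics/sidec.png

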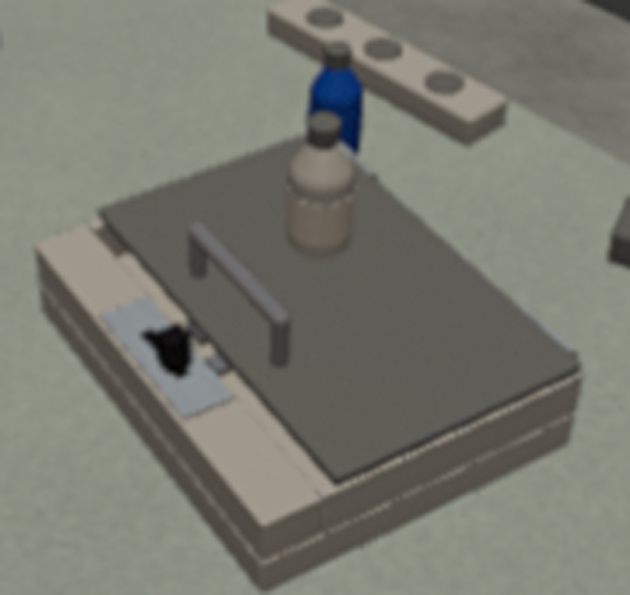

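Crops (4x / 3.5x): bar centre line runs from (240,329) to (448,359) in the top crop, lid corners at (115,46), (643,122), (607,442), (64,366), knob top about (352,446); in the side crop the bar runs (195,229)-(284,320), knob top about (170,333), cap top (323,117).

```bash
python3 - <<'E'
from h import *
T=lambda u,v:(260+(u+.5)/4-.5,140+(v+.5)/4-.5)
S=lambda u,v:(270+(u+.5)/3.5-.5,170+(v+.5)/3.5-.5)
obs=[("top",T(115,46),.118,.15,.076),("top",T(643,122),.118,-.15,.076),("top",T(607,442),-.07,-.15,.076),("top",T(64,366),-.07,.15,.076),
("top",T(240,328),-.045,.050,.116),("top",T(448,357),-.045,-.05,.116),("top",T(352,446),-.099,-.012,.097),
("side",S(340,481),-.07,-.15,.076),("side",S(101,212),-.07,.15,.076),("side",S(578,363),.118,-.15,.076),("side",S(191,229),-.045,.05,.116),("side",S(288,322),-.045,-.05,.116),("side",S(170,333),-.099,-.012,.097)]
W=np.array([onz(n,*p,z)[:2] for n,p,x,y,z in obs]); L=np.array([o[2:4] for o in obs])
l=L-L.mean(0);w=W-W.mean(0)
a=np.arctan2((l[:,0]*w[:,1]-l[:,1]*w[:,0]).sum(),(l*w).sum()); Rz=np.array([[np.cos(a),-np.sin(a)],[np.sin(a),np.cos(a)]])
o=W.mean(0)-Rz@L.mean(0)
print("yaw",np.degrees(a),"o",o.round(4)); print(((W-o)@Rz-L).round(4)*1000)
for k,v in dict(bar=(-.045,0),knob=(-.099,-.012),hinge=(.118,0)).items(): print(k,(o+Rz@v).round(4))
b=tri("top",T(302,134),"side",S(324,117)); print("cap",b)
B=(onz("side",*S(320,200),.11)[:2]); print("bottle mid side@.11",B, "top@.11", onz("top",*T(296,195),.12))
for n,p,z in(("eye",(213,342),.0),("bowl",(142,208),.02),("spec",(478,195),.042)): print(n,onz("top",*p,z).round(3))
E
```

```text
yaw -10.769640256617935 o [ 0.578  -0.0657]
[[-1.3 -1. ]
 [-2.8 -0.2]
 [ 0.8  1.2]
 [ 0.4 -2.7]
 [ 0.1  4.7]
 [ 0.3 -5. ]
 [ 4.  -0.1]
 [ 1.9  0.3]
 [ 2.4 -3.4]
 [-2.7  4.1]
 [-3.2  3.5]
 [ 1.2 -5.3]
 [-0.9  3.8]]
bar [ 0.5338 -0.0573]
knob [ 0.4785 -0.059 ]
hinge [ 0.6939 -0.0878]
cap (array([ 0.62594594, -0.03807698,  0.18201454]), np.float64(0.0006183664870996242))
bottle mid side@.11 [ 0.63006748 -0.03337668] top@.11 [ 0.6141764 -0.0363757  0.12     ]
eye [0.307 0.246 0.   ]
bowl [0.62  0.409 0.02 ]
spec [ 0.61  -0.372  0.042]
```

Emit:
carry_out:
  deltas:
    - [[45.3, -61.3, 3], 5.9]
    - [[45.3, -61.3, 3], 5.9]
    - [[45.3, -61.3, 3], 5.9]
    - [[45.3, -61.3, 3], 5.9]
    - [[45.3, -61.3, 3], 5.9]
    - [[45.3, -61.3, 3], 5.9]
    - [[45.3, -61.3, 3], 5.9]
    - [[45.3, -61.3, 3], 5.9]
    - [[45.3, -61.3, 3], 5.9]
    - [[45.3, -61.3, 3], 5.9]
    - [[45.3, -61.3, 3], 5.9]
    - [[45.3, -61.3, 3], 5.9]
    - [[45.3, -61.3, 3], 5.9]
    - [[45.3, -61.3, 3], 5.9]
    - [[45.3, -61.3, 3], 5.9]
    - [[45.3, -61.3, 3], 5.9]
    - [[45.3, -61.3, 3], 5.9]
    - [[45.3, -61.3, 3], 5.9]
    - [[45.3, -61.3, 3], 5.9]
    - [[45.3, -61.3, 3], 5.9]
  fingers: 0

```text
time_s: 1.77
ee_pos: [0.626, -0.0415, 0.2504]
ee_rot: [-179.9, -0.2, 169.0]
wrist_force: [0.3, 0.1, -0.8]
finger_gap: 0.0877
gripper_force: 0.0
```

Emit:
carry_out:
  deltas:
    - [[0, 0, -3], 0]
    - [[0, 0, -6], 0]
    - [[0, 0, -9], 0]
    - [[0, 0, -11], 0]
    - [[0, 0, -12.5], 0]
    - [[0, 0, -13.5], 0]
    - [[0, 0, -14.2], 0]
    - [[0, 0, -14.5], 0]
    - [[0, 0, -14.5], 0]
    - [[0, 0, -14.5], 0]

```text
time_s: 2.6
ee_pos: [0.6255, -0.038, 0.1089]
ee_rot: [180.0, 0.1, 169.3]
wrist_force: [-0.3, 1.0, 0.1]
finger_gap: 0.0878
gripper_force: 0.0
```

```bash
python3 - <<'E'
from h import *
s=arm.snapshot("side")[120:320,250:450]; t=arm.snapshot("top")[100:300,240:440]
cv2.imwrite("pics/g1.png",cv2.resize(np.hstack([s,t]),None,fx=2,fy=2,interpolation=2)); print(arm.sense()["ee_pos"],arm.sense()["wrist_force"])
E
```

```text
[ 0.62565672 -0.03817014  0.10910746] [ 0.15899027 -0.37171305  0.32624076]
```

View pics/g1.png

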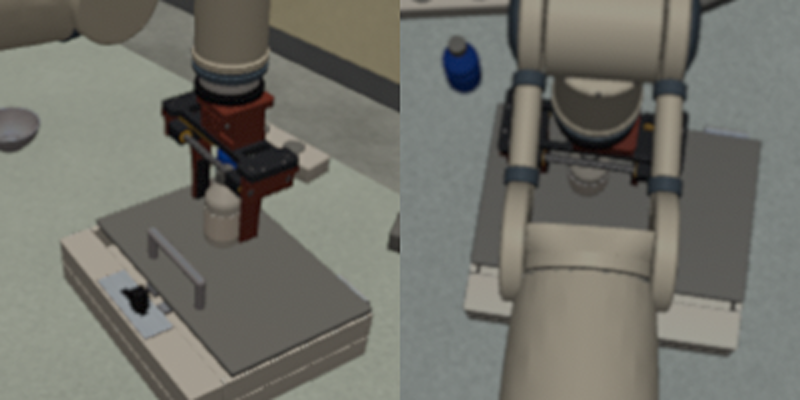

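The fingers straddle the bottle (side half: bottle (221,215), fingers (203,175) and (250,210)). I'm closing the gripper.

Emit:
carry_out:
  deltas:
    - [[0, 0, 0], 0]
    - [[0, 0, 0], 0]
    - [[0, 0, 0], 0]
    - [[0, 0, 0], 0]
    - [[0, 0, 0], 0]
    - [[0, 0, 0], 0]
    - [[0, 0, 0], 0]
    - [[0, 0, 0], 0]
    - [[0, 0, 0], 0]
    - [[0, 0, 0], 0]
  fingers: 1
  squeeze: 15

```text
time_s: 3.53
ee_pos: [0.6251, -0.038, 0.1077]
ee_rot: [180.0, 0.0, 169.2]
wrist_force: [-0.2, 0.8, 0.1]
finger_gap: 0.0437
gripper_force: 15.0
```

```bash
python3 - <<'E'
from h import *
s=arm.snapshot("side")[160:280,300:420]; print(px("side",[.6257,-.038,.126]),arm.sense()["finger_gap"])
cv2.imwrite("pics/g2.png",cv2.resize(s,None,fx=4,fy=4,interpolation=2))
E
```

```text
[361.37753941 222.99174011] 0.043521512018478516
```

View pics/g2.png

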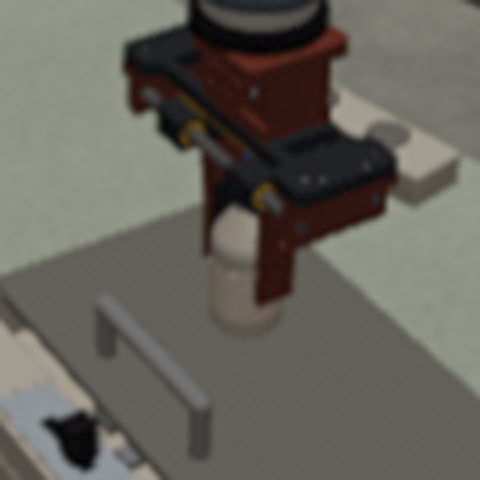

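Gap is 43.7 mm, so the bottle is held across its diameter at (245,270) in the crop. Next: lift and carry to the bare table on the left.

Emit:
carry_out:
  deltas:
    - [[0, 0, 1], 0]
    - [[0, 0, 3], 0]
    - [[0, 0, 5], 0]
    - [[0, 0, 7], 0]
    - [[0, 0, 8], 0]
    - [[-0.5, 1, 8], 0]
    - [[-1.5, 3, 8], 0]
    - [[-2.5, 5.5, 8], 0]
    - [[-3.6, 8, 8], 0]
    - [[-4.7, 10.5, 8], 0]
    - [[-5.8, 13, 8], 0]
    - [[-7, 15.5, 8], 0]
    - [[-8.1, 18, 8], 0]
    - [[-9.2, 20.5, 8], 0]
    - [[-10.4, 23, 8], 0]
    - [[-11.5, 25.5, 8], 0]
    - [[-12.2, 27, 8], 0]
    - [[-12.5, 27.8, 8], 0]
    - [[-12.5, 27.8, 8], 0]
    - [[-12.5, 27.8, 8], 0]

```text
time_s: 5.25
ee_pos: [0.4997, 0.2397, 0.1868]
ee_rot: [-179.9, -0.0, 169.3]
wrist_force: [-0.4, -0.1, -1.9]
finger_gap: 0.0433
gripper_force: 15.0
```

Emit:
carry_out:
  deltas:
    - [[0, 0, -2], 0]
    - [[0, 0, -4], 0]
    - [[0, 0, -6], 0]
    - [[0, 0, -8], 0]
    - [[0, 0, -10], 0]
    - [[0, 0, -12], 0]
    - [[0, 0, -13.5], 0]
    - [[0, 0, -14.5], 0]
    - [[0, 0, -15], 0]
    - [[0, 0, -15.2], 0]
    - [[0, 0, -15.3], 0]
    - [[0, 0, -15.4], 0]
    - [[0, 0, -15.4], 0]
    - [[0, 0, -15.4], 0]

```text
time_s: 6.42
ee_pos: [0.5005, 0.24, 0.0346]
ee_rot: [180.0, 0.1, 169.2]
wrist_force: [0.3, 0.4, -1.4]
finger_gap: 0.0434
gripper_force: 15.0
```

Emit:
carry_out:
  deltas:
    - [[0, 0, -0.1], 0]
    - [[0, 0, -0.2], 0]
    - [[0, 0, -0.2], 0]
    - [[0, 0, -0.2], 0]

```text
time_s: 6.75
ee_pos: [0.5, 0.2399, 0.0317]
ee_rot: [180.0, 0.0, 169.2]
wrist_force: [0.2, -0.6, -0.4]
finger_gap: 0.0433
gripper_force: 15.0
```

Emit:
carry_out:
  deltas:
    - [[0, 0, -0.1], 0]
    - [[0, 0, -0.1], 0]
    - [[0, 0, -0.1], 0]

```text
time_s: 7.0
ee_pos: [0.5002, 0.2399, 0.0316]
ee_rot: [180.0, 0.0, 169.2]
wrist_force: [-2.8, -1.1, 5.0]
finger_gap: 0.0435
gripper_force: 15.0
```

Contact with the table. Next: release and rise, after the fingers have opened.

Emit:
carry_out:
  deltas:
    - [[0, 0, 0], 0]
    - [[0, 0, 0], 0]
    - [[0, 0, 0], 0]
    - [[0, 0, 0], 0]
    - [[0, 0, 0], 0]
    - [[0, 0, 0], 0]
    - [[0, 0, 0], 0]
    - [[0, 0, 0], 0]
    - [[0, 0, 1], 0]
    - [[0, 0, 3], 0]
    - [[0, 0, 6], 0]
    - [[0, 0, 9], 0]
    - [[0, 0, 12], 0]
    - [[0, 0, 16], 0]
    - [[0, 0, 18], 0]
    - [[0, 0, 18], 0]
  fingers: 0

```text
time_s: 8.33
ee_pos: [0.5018, 0.2406, 0.2185]
ee_rot: [179.7, 0.5, 169.2]
wrist_force: [0.5, 0.5, 1.2]
finger_gap: 0.0881
gripper_force: 0.0
```

```bash
python3 - <<'E'
from h import *
print(arm.sense()["joint_positions"].round(1),arm.sense()["ee_pos"])
t=arm.snapshot("top"); s=arm.snapshot("side")
cv2.imwrite("pics/p.png",np.hstack([cv2.resize(s[150:310,150:310],(400,400)),cv2.resize(t[150:310,150:310],(400,400))]))
E
```

```text
[ 22.1  -2.2  78.4   0.  103.1 -57.1] [0.50178012 0.24055844 0.21848345]
```

View pics/p.png

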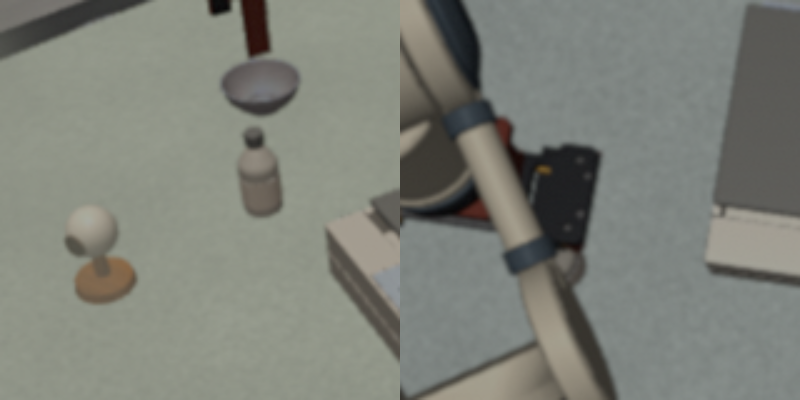

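The bottle stands upright at (260,175) in the left half of the picture. Next: above the bar, with the fingers half closed to clear the knob.

Emit:
carry_out:
  deltas:
    - [[0.3, -3, 0], -7]
    - [[0.6, -6, 0], -14]
    - [[1, -9, 0], -21]
    - [[1.3, -12, 0], -28]
    - [[1.6, -15, 0], -35]
    - [[2, -18, 0], -42]
    - [[2.3, -21, 0], -49]
    - [[2.6, -24, 0], -56]
    - [[3, -27, 0], -63]
    - [[3.2, -29, 0], -70]
    - [[3.3, -29.7, 0], -77]
    - [[3.3, -29.7, 0], -84]
    - [[3.3, -29.7, 0], -90]
    - [[3.3, -29.7, 0], -90]
    - [[3.3, -29.7, 0], -90]
    - [[3.3, -29.7, 0], -90]
  fingers: 0.5

```text
time_s: 9.77
ee_pos: [0.5326, -0.057, 0.2094]
ee_rot: [-179.9, 0.0, 79.4]
wrist_force: [0.6, 0.1, 0.1]
finger_gap: 0.0436
gripper_force: 0.0
```

Emit:
carry_out:
  deltas:
    - [[0, 0, -2], 0]
    - [[0, 0, -4], 0]
    - [[0, 0, -6], 0]
    - [[0, 0, -8], 0]
    - [[0, 0, -9.5], 0]
    - [[0, 0, -10.5], 0]
    - [[0, 0, -11.2], 0]
    - [[0, 0, -11.6], 0]
    - [[0, 0, -11.6], 0]
    - [[0, 0, -11.6], 0]

```text
time_s: 10.6
ee_pos: [0.5334, -0.0572, 0.0954]
ee_rot: [179.9, -0.0, 79.3]
wrist_force: [-0.2, -0.3, -0.1]
finger_gap: 0.0439
gripper_force: 0.0
```

Emit:
carry_out:
  deltas:
    - [[0, 0, 0], 0]
    - [[0, 0, 0], 0]
    - [[0, 0, 0], 0]
    - [[0, 0, 0], 0]
    - [[0, 0, 0], 0]
    - [[0, 0, 0], 0]
  fingers: 1
  squeeze: 8

```text
time_s: 11.1
ee_pos: [0.5329, -0.0572, 0.0949]
ee_rot: [-180.0, -0.0, 79.2]
wrist_force: [-2.4, -0.1, 1.0]
finger_gap: 0.0113
gripper_force: 8.0
```

Emit:
carry_out:
  deltas:
    - [[0, 0, 0], 0]
    - [[0, 0, 0.1], 0]
    - [[0, 0, 0.2], 0]
    - [[0, 0, 0.3], 0]
    - [[0, 0, 0.4], 0]
    - [[0, 0, 0.5], 0]
    - [[0, 0, 0.5], 0]
  squeeze: 20

```text
time_s: 11.68
ee_pos: [0.5343, -0.0574, 0.0996]
ee_rot: [179.8, -0.0, 79.2]
wrist_force: [7.5, -1.2, -4.6]
finger_gap: 0.0113
gripper_force: 20.0
```

Emit:
carry_out:
  deltas:
    - [[0, 0, 0.1], 0]
    - [[0, 0, 0.2], 0]
    - [[0, 0, 0.3], 0]
    - [[0, 0, 0.3], 0]

```text
time_s: 12.02
ee_pos: [0.5353, -0.0576, 0.1028]
ee_rot: [179.7, -0.0, 79.2]
wrist_force: [11.2, -1.7, -7.3]
finger_gap: 0.0117
gripper_force: 20.0
```

Emit:
carry_out:
  deltas:
    - [[0.1, 0, 0.1], 0]
    - [[0.3, 0, 0.2], 0]
    - [[0.4, -0.1, 0.3], 0]
    - [[0.4, -0.1, 0.4], 0]
    - [[0.4, -0.1, 0.4], 0]

```text
time_s: 12.43
ee_pos: [0.5366, -0.0579, 0.1065]
ee_rot: [-179.9, -0.0, 79.2]
wrist_force: [-2.3, 0.8, -2.3]
finger_gap: 0.0114
gripper_force: 20.0
```

Emit:
carry_out:
  deltas:
    - [[0.2, 0, 0.5], 0]
    - [[0.4, -0.1, 1], 0]
    - [[0.6, -0.1, 1.5], 0]
    - [[0.7, -0.1, 1.6], 0]
    - [[0.7, -0.1, 1.6], 0]

```text
time_s: 12.85
ee_pos: [0.5437, -0.0593, 0.1241]
ee_rot: [-180.0, 0.0, 79.2]
wrist_force: [-7.6, 0.9, 0.5]
finger_gap: 0.0112
gripper_force: 20.0
```

```bash
python3 - <<'E'
from h import *
s=arm.snapshot("side"); e=arm.sense(); print(e["ee_pos"],e["wrist_force"])
cv2.imwrite("pics/l.png",cv2.resize(s[180:340,270:450],None,fx=3.5,fy=3.5,interpolation=2))
c=np.array([.982,-.187])
b0=np.array([.533,-.0572])
for th in range(0,61,5):
    a=np.radians(th); dx=-.163*np.cos(a)+.046*np.sin(a)+.163; dz=.163*np.sin(a)+.046*np.cos(a)-.046
    print(th,((b0+c*dx)*100).round(1),round(100*(.0949+dz),1))
E
```

```text
[ 0.54361369 -0.059265    0.1238855 ] [-7.09426152  0.02244376  0.86758447]
0 [53.3 -5.7] 9.5
5 [53.8 -5.8] 10.9
10 [54.3 -5.9] 12.3
15 [55. -6.] 13.6
20 [55.8 -6.2] 14.8
25 [56.7 -6.4] 15.9
30 [57.7 -6.6] 17.0
35 [58.8 -6.8] 18.0
40 [59.9 -7. ] 18.9
45 [61.2 -7.2] 19.7
50 [62.5 -7.5] 20.3
55 [63.8 -7.7] 20.9
60 [65.2 -8. ] 21.3
```

View pics/l.png

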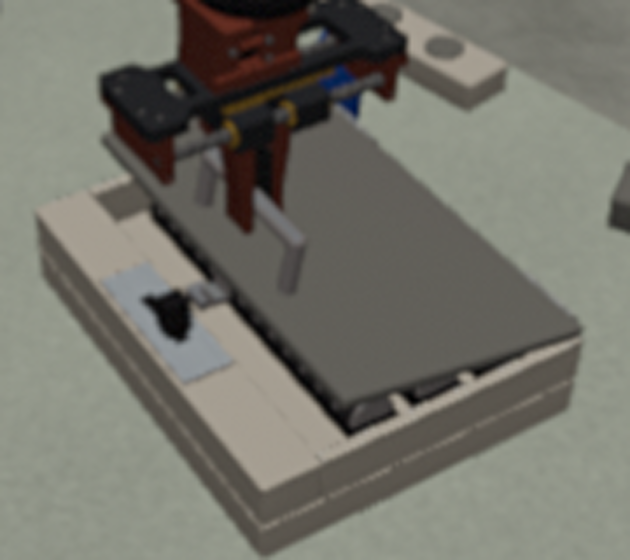

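The lid has come well past 6 mm: its front edge stands clear of the ledge (150,200)-(345,400), and the force is only its weight. So it is not caught and the catch stays untouched. I'll keep raising it along the arc.

Emit:
carry_out:
  deltas:
    - [[0.2, 0, 0.6], 0]
    - [[0.6, -0.1, 1.2], 0]
    - [[1.0, -0.2, 1.8], 0]
    - [[1.4, -0.3, 2.4], 0]
    - [[1.8, -0.4, 3.0], 0]
    - [[2.3, -0.5, 3.5], 0]
    - [[2.8, -0.6, 4.1], 0]
    - [[3.3, -0.7, 4.6], 0]
    - [[3.3, -0.7, 4.6], 0]
  squeeze: 12

```text
time_s: 13.65
ee_pos: [0.5775, -0.0659, 0.1732]
ee_rot: [179.9, -0.0, 79.3]
wrist_force: [-11.1, 2.3, 9.1]
finger_gap: 0.0112
gripper_force: 12.0
```

Emit:
carry_out:
  deltas:
    - [[0.1, -0.1, 0.5], 0]
    - [[0.4, -0.1, 0.9], 0]
    - [[0.9, -0.2, 1.2], 0]
    - [[1.5, -0.3, 1.7], 0]
    - [[2.0, -0.4, 2.1], 0]
    - [[2.6, -0.5, 2.5], 0]
    - [[3.2, -0.6, 2.9], 0]
    - [[3.2, -0.6, 2.9], 0]

```text
time_s: 14.32
ee_pos: [0.6102, -0.0723, 0.1998]
ee_rot: [179.9, -0.0, 79.2]
wrist_force: [-4.5, 3.5, 5.6]
finger_gap: 0.0117
gripper_force: 12.0
```

Emit:
carry_out:
  deltas:
    - [[0.5, -0.1, 0.4], 0]
    - [[1.2, -0.2, 0.7], 0]
    - [[1.8, -0.3, 1.0], 0]
    - [[2.5, -0.5, 1.3], 0]
    - [[3.2, -0.6, 1.5], 0]
    - [[3.9, -0.8, 1.7], 0]
    - [[3.9, -0.8, 1.7], 0]
    - [[3.9, -0.8, 1.7], 0]
    - [[3.9, -0.8, 1.7], 0]
  squeeze: 15

```text
time_s: 15.07
ee_pos: [0.6487, -0.0802, 0.2157]
ee_rot: [179.9, -0.0, 79.2]
wrist_force: [-1.6, 2.0, 5.1]
finger_gap: 0.011
gripper_force: 15.0
```

```bash
python3 - <<'E'
from h import *
s=arm.snapshot("side"); e=arm.sense(); p=e["ee_pos"]; print(p,e["wrist_force"],e["finger_gap"],e["gripper_force"])
r=(p[:2]-np.array([.6939,-.0878]))@[.982,-.187]; z=p[2]+.019-.066
print("theta",np.degrees(np.arctan2(z,-r)-np.arctan2(.046,.163)),np.hypot(r,z))
cv2.imwrite("pics/e.png",cv2.resize(s[120:340,150:450],None,fx=2.6,fy=2.6,interpolation=2))
E
```

```text
[ 0.64858956 -0.08015513  0.21568545] [-1.46714843  2.45609893  5.12198325] 0.011043977660186733 14.98940259218216
theta 59.010869402401404 0.17482515662943077
```

View pics/e.png

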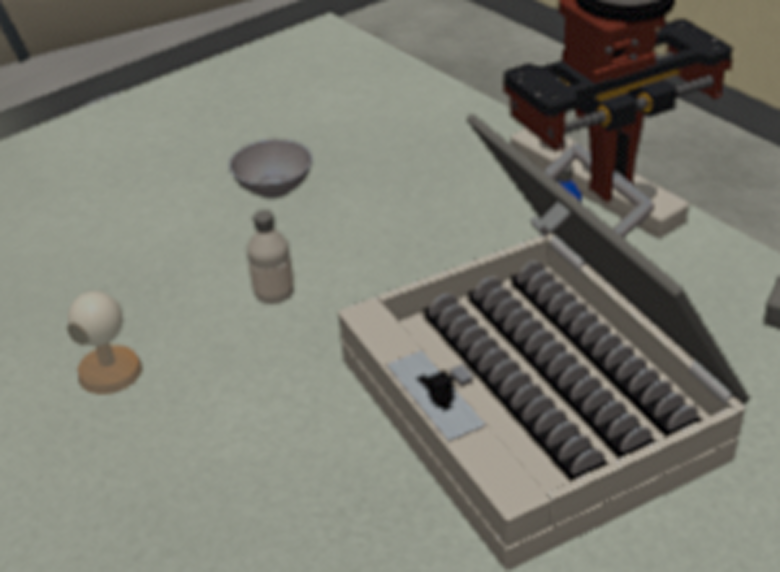

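The lid stands open at about 59° with its bar held between the fingers (615,170). The bottle is upright at (270,260) and the bystanders are where they were. Handing in.

```bash
python3 -c "
from plant import arm
print(arm.close_job())"
```

```text
the job is handed in; nothing more can be done
None
```

The bottle stands upright on the bare table. The tug showed the lid was not caught, so I left the catch alone, raised the lid to about 59° and handed the job in with the gripper still holding the bar.

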